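Lock the filter-bay lid of a gas analyser

ROBOT

A 6-joint arm with a two-finger parallel gripper is mounted at the origin on the work surface. World frame = base frame: x ahead of the robot, y to its left, z up, the work surface at z = 0. Lengths are in m, angles in degrees, forces in N, time in s.
With the tool pointing down it reaches from about 0.4 to 0.825 m from the base axis. Payload 7 kg.
Tool frame: the origin (TCP) lies midway between the tips of the shut fingers; the grasp point (between the pads) lies 19 mm behind it; z points along the fingers, y is the direction in which the jaws open and shut (so a half turn about z gives the same grasp; the last joint's range is limited). The gripper opens to 88 mm and grips with 3 to 60 N. Pads are 19 mm wide; open, the fingers measure 130 mm over their backs; the gripper's body (78 mm by 193 mm) begins 47 mm behind the grasp point.
Start: joints at [82.913, 20.546, 0.682, 0, -70.136, -16.507], TCP at [0.27, 0.619, 0.197] pointing down, gripper open.
Joint ranges: [-176.03, 176.03], [-82.01, 121.73], [-58.28, 71.71], [-173.87, 95.51], [-174.79, -0.11], [-173.66, 173.66]. Speed limits (degrees/s): [136.94, 136.94, 172.46, 180, 180, 180].

INTERFACE

Orientations are given as [roll, pitch, yaw] about the fixed x, y, z axes, in that order (R = Rz(yaw) Ry(pitch) Rx(roll)).
In Python, from plant import sensors, cams, job gives the robot as it stands.
- The arm moves only by the tool move_arm, never from a script. Its argument "commands" is a list of rows, each a list of 7 numbers: the finger opening in cm, from 0 to 8.76, then the shift along the tool's x, y, z in cm, then the turn, a rotation vector about the tool's x, y, z in rad. In form: [[hand, x, y, z, wx, wy, wz], ...]. A call has exactly 8 rows; each row is the pose to reach, as a shift and turn from the pose commanded when the call began, along the tool's axes at that moment; what a row does not reach only later rows make up. A row lasts 1/8 s, in which the tool goes at most 62.5 mm and 10.7 degrees, less where a joint would pass 70% of its speed; a pose out of reach is approached as far as the arm can. A call with a gripper value outside its range is refused whole. The fingers move at their own pace and stop on an object; the grip force is fixed at half the most. Time passes only in rows, so rows that repeat a pose let the fingers close, or fill a call up. It gives the time, the measured TCP pose, the force and the opening at its end, in the units of the state.
- sensors.get_obs(): the state, without advancing time (a new reading comes with each control period).
- cams.snapshot(name): name is "side" or "top" or "wrist"; returns a dict with "frame" (480x640x3 uint8, red, green, blue), "camera_matrix" (3x3 intrinsics, pixels), "dist_coeffs" ([k1, k2, p1, p2, k3] as OpenCV has them; the pictures are not rectified), "R" (3x3) and "t" (3): a world point X has camera coordinates R X + t. Camera axes: x right, y down, z forward; pixel columns grow to the right and rows downward; lengths in m; the calibration is good to about 2 mm. A picture is of the moment at which its call begins. There is no depth.
- job.close_job(): hands the job in, once; it reports no verdict.
The state is a dict: "clock": time; "joint_pos": joint angles; "qvel": joint speeds; "tau": joint torques, N m; "tool_pos": TCP position; "orientation": TCP orientation; "force": force on the tool from outside, world axes, zero at the start; "moment": the same for the moment, N m; "opening": finger opening in m.
Only numpy, scipy, OpenCV 4.12 (cv2) and the standard library are available. Lean on these libraries where they do the work, as an engineer would, in place of code of your own. Each camera call takes 0.05 s, during which the arm holds its last target.

TASK

The grey lid on top of the blue analyser stands ajar. Press it fully shut with the fingertips, then set a fingertip in the slot of its orange quarter-turn fastener and turn it clockwise (seen from above) until it stops and the lid is locked. Only press and turn: do not lift the lid, do not turn the fastener before the lid is shut, do not pick up or shift anything else, and finish clear of everything.

Things in the scene. Friction and masses are not known exactly. Their poses are not given: they have to be found in the camera images.
- analyser: Blue case, 340 (x) x 400 (y) x 130 mm (z), fixed to the bench; place and yaw vary. Origin: centre of its underside, at bench level; z up, its white front looks to -x. Lid shut: the grey lid (220 along x, 240 along y, 10 mm thick) covers x -130..90, y -168..72 mm of the case, top face 140 mm above the bench; fastener axis at x -20, y -58 mm.
- lid_hinge (a point): Middle of the lid's hinge line, which runs along the case's x axis at y = 72, z = 130 mm of the case. Fixed to the case; axes as the case's.
- lid (a joint): Lid angle in rad: 0 = fully shut (hard stop), grows as the free edge (on the case's -y side) rises; starts 0.20 to 0.35. The hinge is stiff: the lid stays where it is left; 1 to 6 N downward on lid_press closes it. Counts as shut below 0.025.
- lid_press (a point): Bare spot on the lid's top face between fastener and free edge, moving with the lid: 207 mm from the hinge, 33 mm from the free edge, 32 mm from the fastener's collar. Lid shut: at x -20, y -135, z 140 mm of the case. Axes: as the case's when shut, tilting with the lid.
- cam (a joint): Turn of the fastener in rad: 0 = open, 1.571 = locked (hard stop), grows clockwise seen from above; starts 0 to 0.4. Friction about 0.12 N m (5 to 8 N at a fingertip 15 to 25 mm off the axis), no spring: it stays where it is left. Counts as locked over 1.40.
- slot_floor (a point): Middle of the slot's floor, on the turning axis; turns with the fastener: y along the slot, z out of the lid. Orange disc, 76 mm across, with a straight slot 30 mm wide, 76 long, 14 deep, black floor, in a fixed black collar (90 mm outside, as high as the disc). Lid shut: floor 146, disc top 160 mm above the bench. Slot along the case's y (red marks) at joint 0, along its x (green marks) at 1.571.
- filter_can: Bystander: loose pale metal spare filter can, 42 mm diameter, 45 mm tall, standing on the case top beside the lid's hinge. Origin: centre of its underside.
- amber_jar: Bystander: loose amber jar with black cap, 40 mm diameter, 48 mm tall, standing on the case top beside the lid's hinge. Origin: centre of its underside.
- white_bottle: Bystander: loose white bottle with blue cap, 64 mm diameter, 170 mm tall, on the bench. Origin: centre of its underside.
- glove_box: Bystander: loose white carton, 230 x 120 x 75 mm, on the bench. Origin: centre of its underside.
- tape_stand: Bystander: loose green tape stand with a yellow roll, 150 x 50 x 80 mm, on the bench. Origin: centre of its underside.
- vial_rack: Bystander: loose white rack of vials with yellow and green caps, 90 x 150 x 61 mm, on the bench. Origin: centre of its underside.
- screwdriver: Bystander: loose screwdriver, 190 mm long, lying on the bench; not needed. Origin: on its underside, x along it.

How it is judged:
By the outcome, as a careful person would: the job done as asked, in the order asked, and still so for the second after the job is handed in, with the robot touching nothing.
It also fails if it takes over 48 s, if anything falls off the work surface, if the arm or the gripper's body presses on something with over 40 N, if the wrist force passes 120 N, or if a joint passes its speed limit or range.

## Working session

There is one attempt and no reset: what is moved stays moved. The work goes in short steps, Python scripts to look and compute and a tool call to move; the robot and the scene stay as the last step left them, time stands still between calls to the robot, and variables do not carry over. Pictures are saved under pics/ and viewed, and the job is handed in when it is done.

Besides the shell and the picture viewer there is one more tool, called after "Call:" as a command line: name --pt "numbers of a row" for each row, then --argument value for the rest. move_arm: Moves the arm, as the interface text tells. Its arguments: {"type":"object","properties":{"commands":{"type":"array"}},"required":["commands"]}

```bash
ls; mkdir -p pics
cat > h.py <<'E'
import numpy as np, cv2, pickle
from plant import sensors, cams, job
def snap(n,tag):
    s=cams.snapshot(n); cv2.imwrite(f'pics/{tag}.png',cv2.cvtColor(s['frame'],cv2.COLOR_RGB2BGR)); pickle.dump(s,open(f'{tag}.pkl','wb')); return s
def ray(s,px):
    u=cv2.undistortPoints(np.array([[px]],float),np.array(s['camera_matrix']),np.array(s['dist_coeffs'])).ravel()
    R=np.array(s['R']);t=np.array(s['t']); return -R.T@t, R.T@np.array([u[0],u[1],1])
def onz(s,px,z):
    c,d=ray(s,px); return c+d*(z-c[2])/d[2]
def tri(obs):
    A=np.zeros((3,3));b=np.zeros(3)
    for s,p in obs:
        c,d=ray(s,p); d=d/np.linalg.norm(d); M=np.eye(3)-np.outer(d,d); A+=M;b+=M@c
    return np.linalg.solve(A,b)
def proj(s,X):
    R=np.array(s['R']); return cv2.projectPoints(np.atleast_2d(np.array(X,float)),cv2.Rodrigues(R)[0],np.array(s['t'],float),np.array(s['camera_matrix']),np.array(s['dist_coeffs']))[0].reshape(-1,2)
E
python3 - <<'E'
from h import *
for n in ['top','side','wrist']:
    s=snap(n,n+'0'); print(n,-np.array(s['R']).T@s['t'])
print(sensors.get_obs())
E
```

```text
pics
top [0.25692831 0.00715248 1.48023361]
side [ 0.34250315 -0.79082954  0.91858201]
wrist [0.33439689 0.59067442 0.38197886]
{'clock': 0.15, 'joint_pos': array([ 8.29125873e+01,  2.05823630e+01,  6.45889446e-01, -1.41663262e-02,
       -7.01369526e+01, -1.65067627e+01]), 'qvel': array([ 0.10978778, -0.14001048,  0.21793751,  0.02193235, -0.00451909,
       -0.03229918]), 'tau': array([-1.12381076e-03, -5.83276069e+01,  2.93291008e+01,  7.00127229e+00,
        8.83554749e-03, -1.08013796e-04]), 'tool_pos': array([0.27004165, 0.61817834, 0.19663589]), 'orientation': array([ 1.79925816e+02, -8.09410021e-03, -2.35989920e+01]), 'force': array([-0.4122497 ,  1.09984717,  0.57848073]), 'moment': array([-0.02999282, -0.02366188, -0.01088725]), 'opening': 0.08776209549121662}
```

View pics/top0.png

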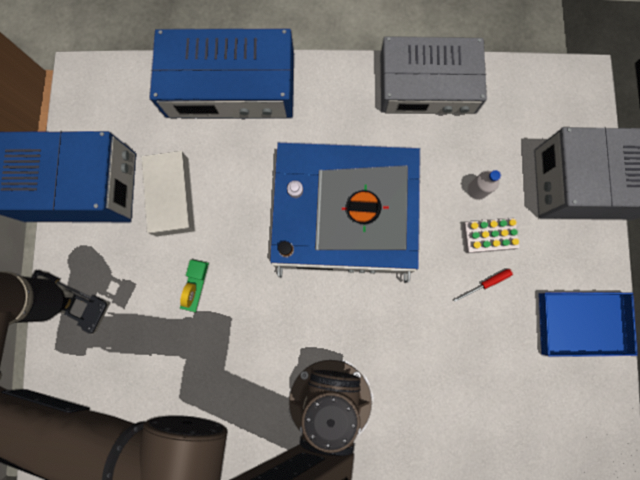

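View pics/side0.png

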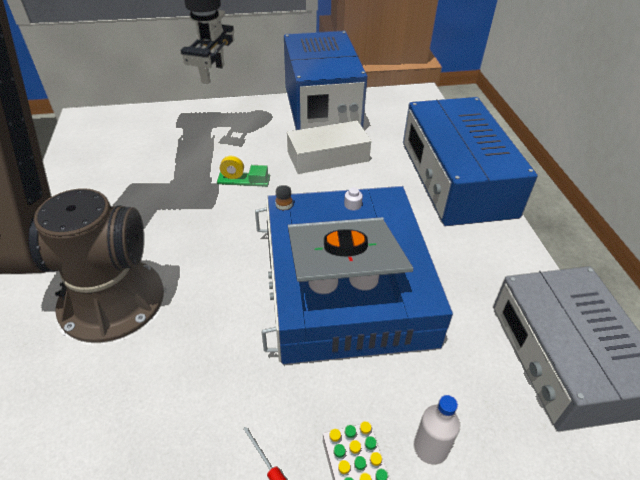

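View pics/wrist0.png

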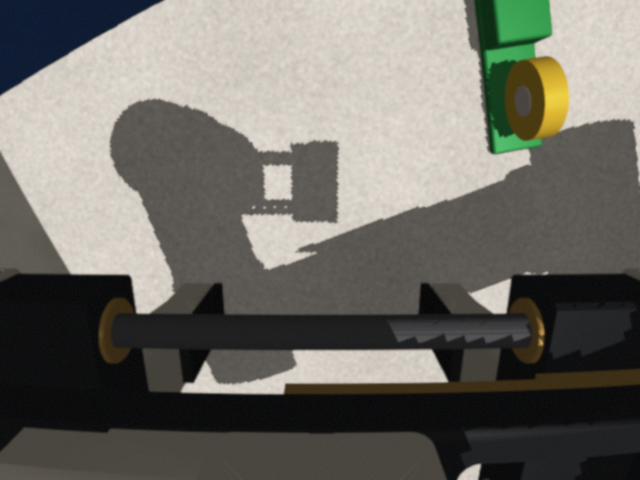

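The top view shows the analyser with its top-face corners near (277,143), (420,149) and (271,262). The lid spans about x 318–407 and the fastener is at (363,207). The side view shows the lid ajar with its free edge towards the camera, around (300,275)–(410,270). I'll enlarge both to measure.

Run:
```python
import cv2
a=cv2.imread('pics/top0.png')[130:290,255:435]; b=cv2.imread('pics/side0.png')[180:370,250:460]
cv2.imwrite('pics/top0z.png',cv2.resize(a,None,fx=3.7,fy=3.7,interpolation=cv2.INTER_CUBIC)); cv2.imwrite('pics/side0z.png',cv2.resize(b,None,fx=3.1,fy=3.1,interpolation=cv2.INTER_CUBIC))
```

```text
(no output)
```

View pics/top0z.png

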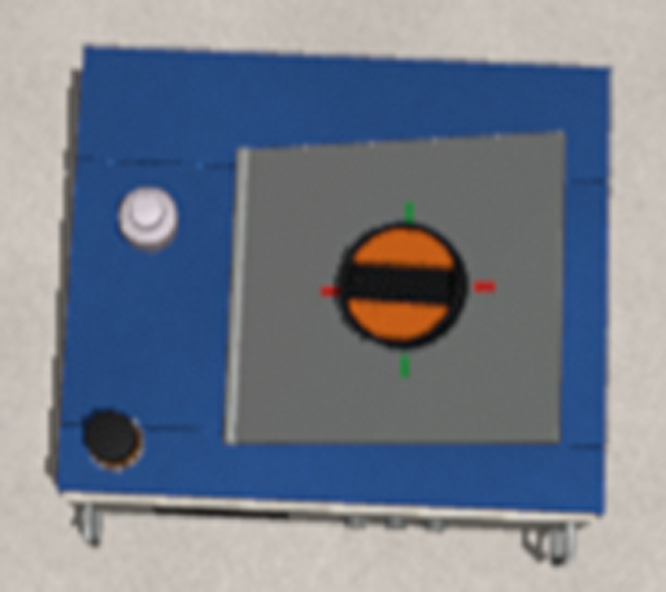

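View pics/side0z.png

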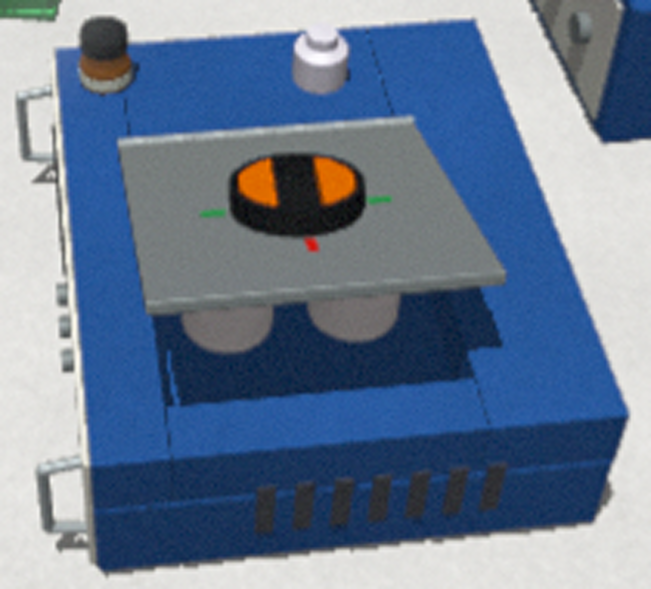

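```bash
cat >> h.py <<'E'
def loadp(t): return pickle.load(open(t+'.pkl','rb'))
E
python3 - <<'E'
from h import *
T=loadp('top0');S=loadp('side0')
tp=lambda x,y:(255+(x+.5)/3.7-.5,130+(y+.5)/3.7-.5); sp=lambda x,y:(250+(x+.5)/3.1-.5,180+(y+.5)/3.1-.5)
tc=[tp(84,45),tp(610,68),tp(602,514),tp(60,492)]; sc=[sp(475,20),sp(627,412),sp(90,466),sp(57,48)]
loc=np.array([[170,200],[170,-200],[-170,-200],[-170,200]])/1000
def fit(P):
    P=P[:,:2];c=P.mean(0);l=loc-loc.mean(0);q=P-c
    a=np.arctan2((l[:,0]*q[:,1]-l[:,1]*q[:,0]).sum(),(l*q).sum()); Rm=np.array([[np.cos(a),-np.sin(a)],[np.sin(a),np.cos(a)]])
    print(c-Rm@loc.mean(0),np.degrees(a),np.round((q-l@Rm.T)*1000,1).tolist())
PT=np.array([onz(T,p,.13) for p in tc]);PS=np.array([onz(S,p,.13) for p in sc])
fit(PT);fit(PS);fit((PT+PS)/2)
for a,b in zip(tc,sc): print(tri([(T,a),(S,b)]))
# lid corners: hinge+x, free+x, free-x, hinge -x (top)
lt=[tp(238,148),tp(565,132),tp(559,442),tp(230,442)]; ls=[sp(413,119),sp(505,272),sp(148,302),sp(120,142)]
print('lid')
for a,b in zip(lt,ls): print(tri([(T,a),(S,b)]))
print('disc', tri([(T,tp(402,284)),(S,sp(297,184))]))
E
```

```text
[ 0.54469398 -0.0397131 ] -2.0046846402837546 [[-0.4, -1.0], [-1.6, 1.5], [1.4, 2.8], [0.6, -3.3]]
[ 0.54516266 -0.04187512] -2.2210588184950937 [[-1.5, -2.6], [-1.3, 3.3], [0.9, 0.4], [1.9, -1.1]]
[ 0.54492832 -0.04079411] -2.112863561652361 [[-0.9, -1.8], [-1.5, 2.4], [1.2, 1.6], [1.3, -2.2]]
[0.72293897 0.1536821  0.12585614]
[ 0.70636322 -0.24425901  0.12896206]
[ 0.3690749  -0.23166825  0.12565569]
[0.38367704 0.16284239 0.13032689]
lid
[0.64006051 0.03588691 0.13472518]
[ 0.62903962 -0.19474916  0.21874935]
[ 0.41131528 -0.1866993   0.2192063 ]
[0.41955808 0.03941824 0.13843898]
disc [ 0.52431527 -0.08150813  0.19817788]
```

```bash
cat >> h.py <<'E'
from scipy.spatial.transform import Rotation as Ro
def rel(p0,e0,p1,e1):
    A=Ro.from_euler('xyz',e0,degrees=True);B=Ro.from_euler('xyz',e1,degrees=True)
    return np.round(A.inv().apply(np.array(p1)-p0)*100,2),np.round((A.inv()*B).as_rotvec(),4)
E
python3 - <<'E'
from h import *
p0=[.27,.619,.197];e0=[180,0,-23.6]
for p,y in [([.27,.619,.30],-23.6),([.33,.42,.30],-60),([.35,.35,.30],-60),([.518,-.165,.27],-92)]: print(rel(p0,e0,p,[180,0,y]))
print(rel([.35,.35,.30],[180,0,-60],[.518,-.165,.27],[180,0,-92]))
E
```

```text
(array([  0. ,   0. , -10.3]), array([0., 0., 0.]))
(array([ 13.47,  15.83, -10.3 ]), array([ 0.    , -0.    ,  0.6353]))
(array([ 18.1 ,  21.45, -10.3 ]), array([ 0.    , -0.    ,  0.6353]))
(array([54.11, 61.91, -7.3 ]), array([ 0.    , -0.    ,  1.1938]))
(array([53. , 11.2,  3. ]), array([-0.    , -0.    ,  0.5585]))
```

Call:
move_arm --pt "0 0 0 -4 0 0 0" --pt "0 0.8 1 -8 0 0 0.05" --pt "0 3 3.6 -10.3 0 0 0.15" --pt "0 6.2 7.4 -10.3 0 0 0.26" --pt "0 9.5 11.3 -10.3 0 0 0.37" --pt "0 12.7 15.1 -10.3 0 0 0.48" --pt "0 15.8 18.8 -10.3 0 0 0.58" --pt "0 18.1 21.45 -10.3 0 0 0.6353"

```text
clock: 1.15
tool_pos: [0.3504, 0.3476, 0.3005]
orientation: [-180.0, 0.0, -60.2]
force: [-0.5, 0.5, -0.9]
opening: 0.0131
```

Call:
move_arm --pt "0 5 1.1 0 0 0 0.06" --pt "0 10.5 2.2 0 0 0 0.12" --pt "0 16.5 3.5 0 0 0 0.18" --pt "0 22.5 4.8 0 0 0 0.25" --pt "0 28.5 6 0 0 0 0.32" --pt "0 34.5 7.3 0 0 0 0.39" --pt "0 40 8.5 0 0 0 0.46" --pt "0 45 9.5 0 0 0 0.5585"

```text
clock: 2.15
tool_pos: [0.4931, -0.0898, 0.3004]
orientation: [-180.0, 0.0, -92.2]
force: [1.2, 0.7, -0.1]
opening: 0.0003
```

Call:
move_arm --pt "0 2 -0.8 0 0 0 0" --pt "0 4 -1.6 0 0 0 0" --pt "0 6 -2.4 0.5 0 0 0" --pt "0 7.5 -3.0 2 0 0 0" --pt "0 7.5 -3.0 4 0 0 0" --pt "0 7.5 -3.0 5.5 0 0 0" --pt "0 7.5 -3.0 6.5 0 0 0" --pt "0 7.5 -3.0 6.5 0 0 0"

```text
clock: 3.15
tool_pos: [0.52, -0.1634, 0.2347]
orientation: [179.9, -0.0, -92.0]
force: [-0.9, 0.4, 0.0]
opening: 0.0003
```

Run:
```python
from h import *
s=snap('side','side1'); o=sensors.get_obs(); print(o['tool_pos'],o['orientation'],o['force'])
cv2.imwrite('pics/side1z.png',cv2.resize(cv2.cvtColor(s['frame'][130:370,220:460],cv2.COLOR_RGB2BGR),None,fx=2.5,fy=2.5,interpolation=cv2.INTER_CUBIC))
s=snap('wrist','wrist1')
```

```text
[ 0.52040088 -0.16355971  0.23549505] [ 1.79999228e+02 -1.45001920e-02 -9.19655182e+01] [ 0.191936   -0.26908009  1.07156696]
```

View pics/side1z.png

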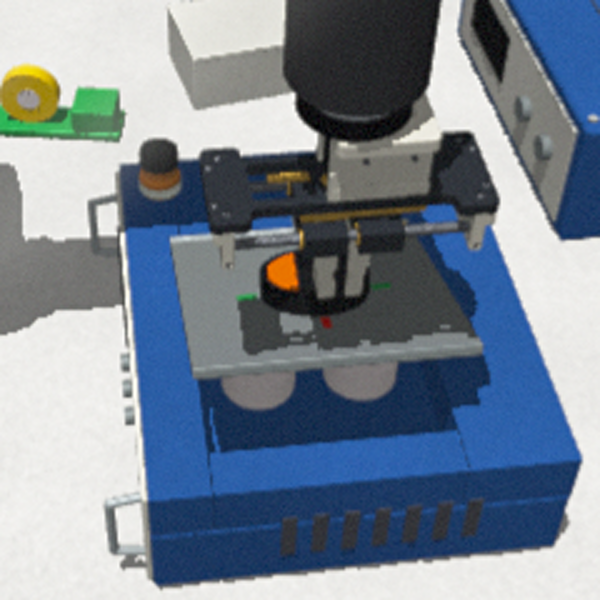

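View pics/wrist1.png

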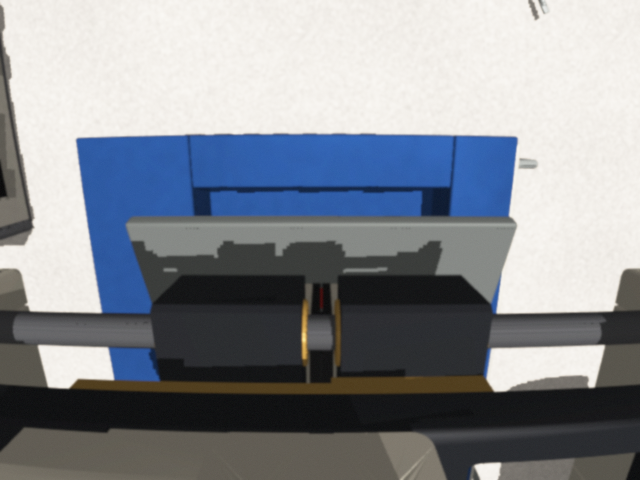

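The side view shows the closed fingertips at about (335,290) in the crop, above the bare strip between the fastener and the free edge and nearer the camera than the collar. Pressing down now.

Call:
move_arm --pt "0 0 0 1 0 0 0" --pt "0 0 0 2 0 0 0" --pt "0 0.1 0 2.8 0 0 0" --pt "0 0.2 0 3.6 0 0 0" --pt "0 0.4 0 4.4 0 0 0" --pt "0 0.5 0 5.2 0 0 0" --pt "0 0.6 0 6 0 0 0" --pt "0 0.7 0 6.8 0 0 0"

```text
clock: 4.25
tool_pos: [0.5203, -0.1709, 0.1671]
orientation: [-180.0, -0.0, -92.0]
force: [0.5, -0.2, 1.3]
opening: 0.0007
```

Call:
move_arm --pt "0 0.1 0 0.6 0 0 0" --pt "0 0.2 0 1.2 0 0 0" --pt "0 0.3 0 1.7 0 0 0" --pt "0 0.4 0 2.1 0 0 0" --pt "0 0.5 0 2.4 0 0 0" --pt "0 0.5 0 2.6 0 0 0" --pt "0 0.5 0 2.7 0 0 0" --pt "0 0.5 0 2.7 0 0 0"

```text
clock: 5.25
tool_pos: [0.5199, -0.1756, 0.1403]
orientation: [180.0, 0.0, -92.0]
force: [-0.7, 0.1, -0.0]
opening: 0.0002
```

Run:
```python
from h import *
s=snap('side','side2'); o=sensors.get_obs(); print(o['tool_pos'],o['force'],o['moment'])
cv2.imwrite('pics/side2z.png',cv2.resize(cv2.cvtColor(s['frame'][130:370,220:460],cv2.COLOR_RGB2BGR),None,fx=2.5,fy=2.5,interpolation=cv2.INTER_CUBIC))
```

```text
[ 0.51985194 -0.17559749  0.14034977] [ 0.15495933  0.43615006 -0.00974891] [-0.03605247 -0.1217734  -0.00091627]
```

View pics/side2z.png

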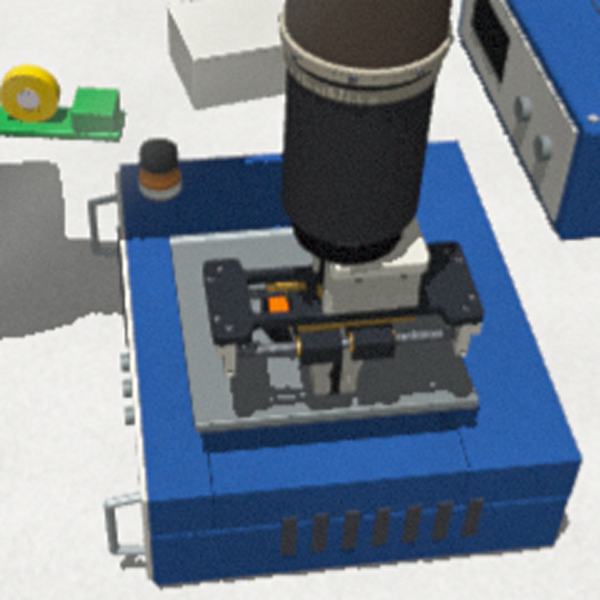

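```bash
cat >> h.py <<'E'
def case2w(P,o=(.545,-.041),yaw=-2.1):
    P=np.atleast_2d(P)/1000.; return Ro.from_euler('z',yaw,degrees=True).apply(P)+np.array([o[0],o[1],0])
E
python3 - <<'E'
from h import *
s=loadp('side2')
for th in [0,.05,.1,.15]:
    c,n=np.cos(th),np.sin(th)
    P=[[x,72-240*c+h*n,130+240*n+h*c] for x in(-130,90) for h in (10,0)]
    print(th,((proj(s,case2w(P))-[220,130])*2.5).round().tolist())
E
```

```text
0 [[194.0, 453.0], [195.0, 461.0], [474.0, 427.0], [472.0, 435.0]]
0.05 [[194.0, 442.0], [194.0, 451.0], [475.0, 417.0], [474.0, 425.0]]
0.1 [[194.0, 431.0], [194.0, 440.0], [477.0, 406.0], [476.0, 415.0]]
0.15 [[193.0, 419.0], [193.0, 429.0], [479.0, 394.0], [477.0, 403.0]]
```

Run:
```python
from h import *
s=loadp('side2')
print((proj(s,[[.52,-.1756,.1403],[.52,-.1756,.165]])-[220,130])*2.5)
cv2.imwrite('pics/side2zz.png',cv2.resize(cv2.cvtColor(s['frame'][240:330,285:425],cv2.COLOR_RGB2BGR),None,fx=5.5,fy=5.5,interpolation=cv2.INTER_CUBIC))
print((proj(s,[[.52,-.1756,.1403],[.52,-.1756,.165]])-[285,240])*5.5)
s=snap('wrist','wrist2')
```

```text
[[328.0798942  407.16865499]
 [329.94305584 387.07040084]]
[[364.27576723 290.77104097]
 [368.37472284 246.55488184]]
```

View pics/side2zz.png

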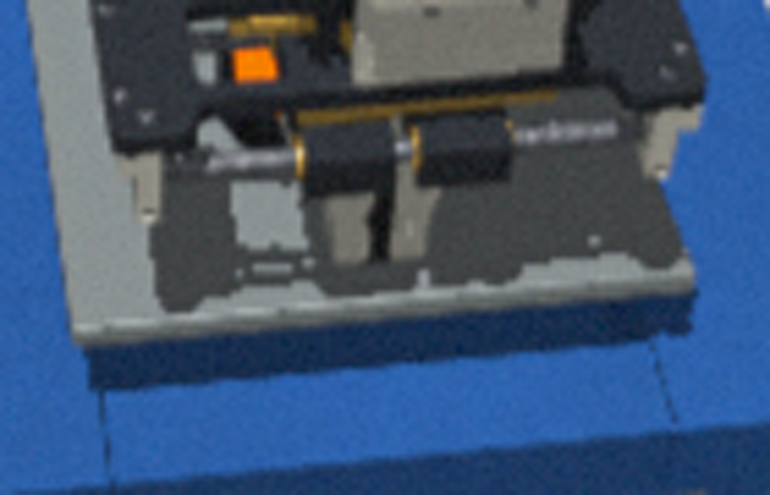

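View pics/wrist2.png

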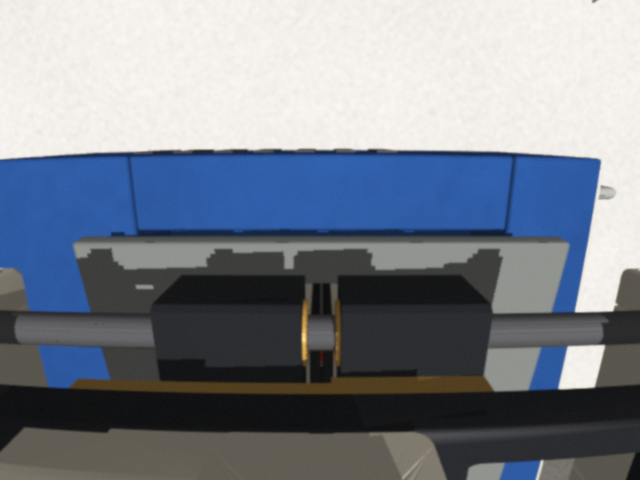

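Run:
```python
from h import *
s=loadp('side0'); y=Ro.from_euler('z',-23.6,degrees=True)
for off in (-.055,.055):
  for z in (.197,.222): print(proj(s,np.array([.27,.619,z])+y.apply([0,off,0])))
cv2.imwrite('pics/side0g.png',cv2.resize(cv2.cvtColor(s['frame'][0:110,150:270],cv2.COLOR_RGB2BGR),None,fx=5,fy=5,interpolation=cv2.INTER_CUBIC))
s=loadp('side1')
for z in (.2355,.26): print((proj(s,[[.5204+dx,-.1636-.0095,z] for dx in(-.021,.021)])-[285,200])*5)
cv2.imwrite('pics/side1g.png',cv2.resize(cv2.cvtColor(s['frame'][200:310,285:425],cv2.COLOR_RGB2BGR),None,fx=5,fy=5,interpolation=cv2.INTER_CUBIC))
```

```text
[[206.12809337  92.22352824]]
[[204.84174219  84.13206886]]
[[220.65059071  74.80479119]]
[[219.59940422  66.90903461]]
[[290.49640692 302.39264678]
 [401.06810555 290.04391811]]
[[293.70613859 256.54411551]
 [406.3352216  244.20306258]]
```

View pics/side0g.png

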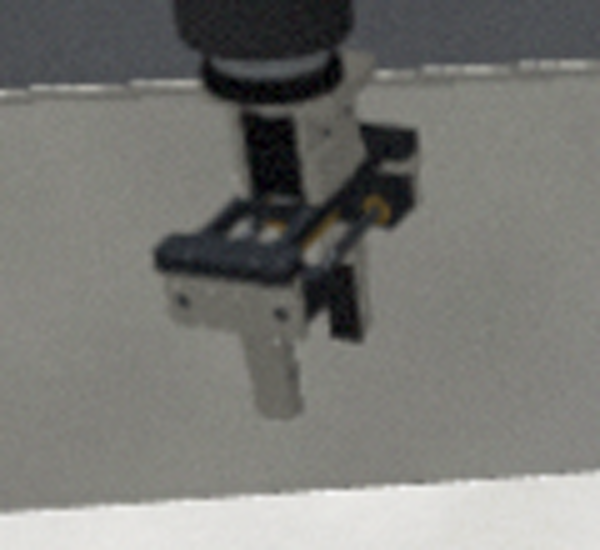

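View pics/side1g.png

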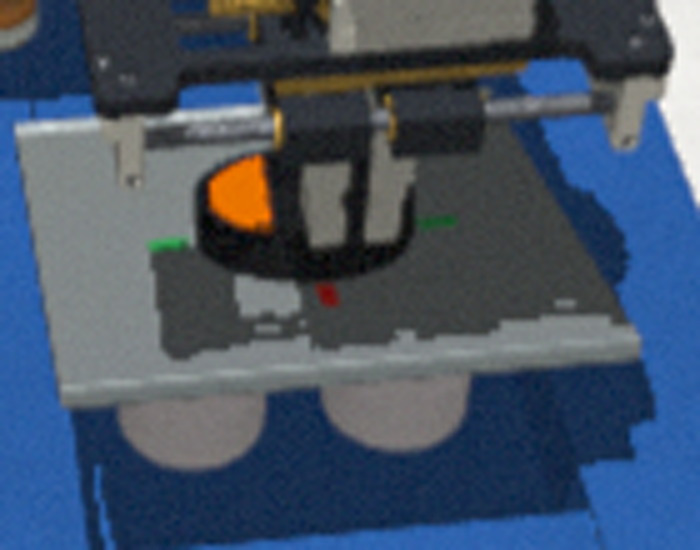

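The side view puts the finger ends about 25 mm higher than the reported TCP (zoomed row 245 seen, about 295 predicted). The lid is still open at about 0.12 rad with the fingertips on it. I'll check the fingers' real position from the top view.

Run:
```python
from h import *
s=snap('top','top2')
cv2.imwrite('pics/top2z.png',cv2.resize(cv2.cvtColor(s['frame'][130:290,255:435],cv2.COLOR_RGB2BGR),None,fx=3.7,fy=3.7,interpolation=cv2.INTER_CUBIC))
w=loadp('wrist2'); o=sensors.get_obs()
p=np.array(o['tool_pos']); 
for dz in (0,.02,.04): print('tip in wrist',proj(w,[p+[dx,0,dz] for dx in (-.021,.021)]).round(1).tolist())
w=loadp('wrist0'); y=Ro.from_euler('z',-23.6,degrees=True); p=np.array([.27,.6185,.1968])
for dz in (0,.02,.04): print('tip in wrist0',proj(w,[p+[0,0,dz]+y.apply([dx,d,0]) for d in (-.044,.044) for dx in (-.0095,.0095)]).round(1).tolist())
print('cam height',-np.array(w['R']).T@w['t']-p)
```

```text
tip in wrist [[362.7, 279.4], [281.4, 282.0]]
tip in wrist [[367.2, 294.3], [277.2, 297.3]]
tip in wrist [[372.7, 312.9], [271.9, 316.1]]
tip in wrist0 [[405.3, 299.3], [407.5, 264.9], [237.6, 299.4], [235.3, 265.0]]
tip in wrist0 [[414.1, 316.0], [416.9, 278.4], [228.8, 316.1], [226.0, 278.5]]
tip in wrist0 [[425.0, 336.6], [428.6, 295.1], [218.1, 336.7], [214.5, 295.3]]
cam height [ 0.06439689 -0.02782558  0.18517886]
```

View pics/top2z.png

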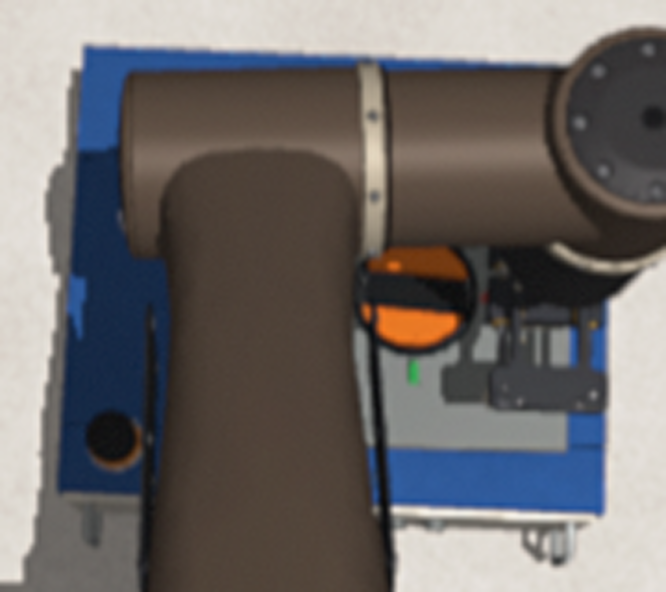

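Call:
move_arm --pt "0 0 0 0.5 0 0 0" --pt "0 0 0 1.0 0 0 0" --pt "0 0 0 1.4 0 0 0" --pt "0 0 0 1.7 0 0 0" --pt "0 0 0 2.0 0 0 0" --pt "0 0 0 2.2 0 0 0" --pt "0 0 0 2.3 0 0 0" --pt "0 0 0 2.3 0 0 0"

```text
clock: 6.4
tool_pos: [0.5198, -0.1755, 0.1172]
orientation: [180.0, 0.0, -92.0]
force: [0.6, -0.3, -0.3]
opening: 0.0002
```

Run:
```python
from h import *
s=snap('side','side3'); o=sensors.get_obs(); print(o['tool_pos'],o['force'])
cv2.imwrite('pics/side3z.png',cv2.resize(cv2.cvtColor(s['frame'][240:330,285:425],cv2.COLOR_RGB2BGR),None,fx=5.5,fy=5.5,interpolation=cv2.INTER_CUBIC))
for th in [0,.05,.1,.15]:
    c,n=np.cos(th),np.sin(th)
    P=[[x,72-240*c+h*n,130+240*n+h*c] for x in(-130,90) for h in (10,0)]
    print(th,((proj(s,case2w(P))-[285,240])*5.5).round().tolist())
```

```text
[ 0.51981099 -0.17546731  0.1172075 ] [-0.2360545  -0.00748398 -0.19035522]
0 [[70.0, 391.0], [71.0, 409.0], [684.0, 335.0], [680.0, 352.0]]
0.05 [[69.0, 368.0], [70.0, 387.0], [688.0, 312.0], [685.0, 331.0]]
0.1 [[68.0, 344.0], [69.0, 364.0], [692.0, 287.0], [689.0, 307.0]]
0.15 [[67.0, 318.0], [68.0, 339.0], [696.0, 261.0], [693.0, 283.0]]
```

View pics/side3z.png

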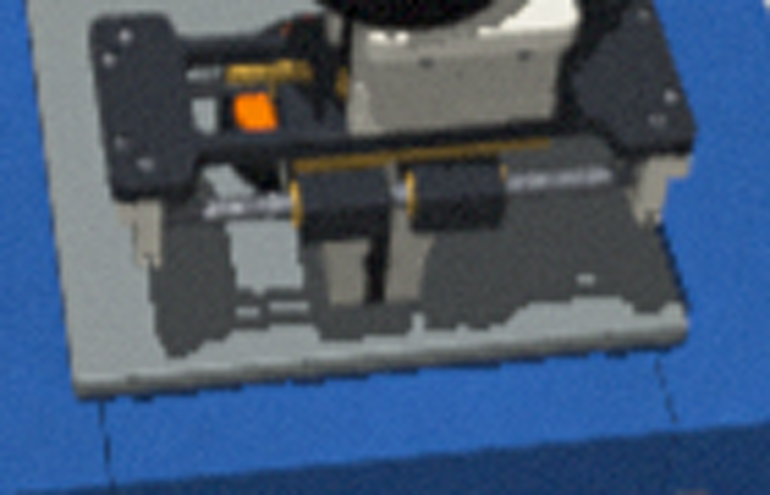

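Call:
move_arm --pt "0 0 0 0.1 0 0 0" --pt "0 0 0 0.2 0 0 0" --pt "0 0 0 0.3 0 0 0" --pt "0 0 0 0.35 0 0 0" --pt "0 0 0 0.4 0 0 0" --pt "0 0 0 0.45 0 0 0" --pt "0 0 0 0.5 0 0 0" --pt "0 0 0 0.5 0 0 0"

```text
clock: 7.45
tool_pos: [0.52, -0.1756, 0.1123]
orientation: [-180.0, 0.0, -92.0]
force: [-0.5, 0.4, 0.3]
opening: 0.0005
```

Call:
move_arm --pt "0 0 0 0.05 0 0 0" --pt "0 0 0 0.1 0 0 0" --pt "0 0 0 0.15 0 0 0" --pt "0 0 0 0.2 0 0 0" --pt "0 0 0 0.25 0 0 0" --pt "0 0 0 0.3 0 0 0" --pt "0 0 0 0.3 0 0 0" --pt "0 0 0 0.3 0 0 0"

```text
clock: 8.45
tool_pos: [0.5201, -0.1757, 0.111]
orientation: [-179.9, -0.0, -92.0]
force: [-5.6, 2.8, 15.1]
opening: 0.0002
```

Run:
```python
from h import *
s=snap('side','side4'); o=sensors.get_obs(); print(o['tool_pos'],o['force'],o['tau'])
cv2.imwrite('pics/side4z.png',cv2.resize(cv2.cvtColor(s['frame'][240:330,285:425],cv2.COLOR_RGB2BGR),None,fx=5.5,fy=5.5,interpolation=cv2.INTER_CUBIC))
```

```text
[ 0.52007953 -0.17572736  0.11098893] [-4.76292951  2.31189843 15.55118408] [-3.03910654e-01 -3.67909348e+01  2.34968966e+01  5.21172211e+00
  2.09094085e+00  3.39151928e-03]
```

View pics/side4z.png

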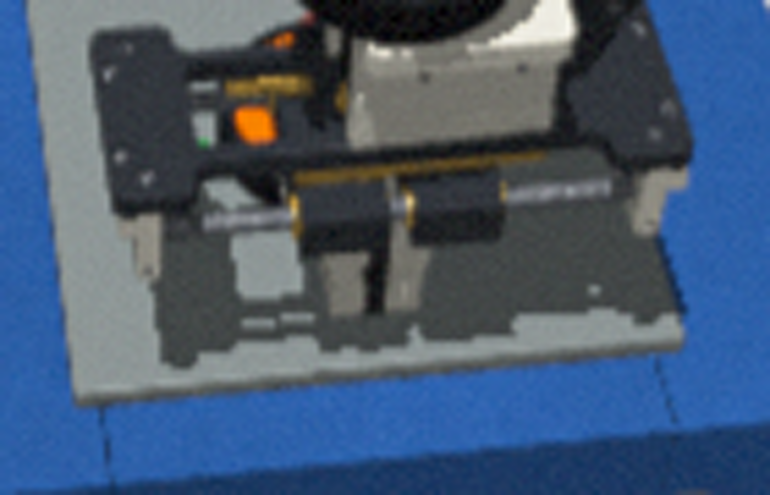

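Contact is firm at 15 N upward with the fingers stopped, and the free edge sits at the shut position (row about 400). Lifting off now, then moving behind the fastener to look.

Call:
move_arm --pt "0 0 0 -1.5 0 0 0" --pt "0 0 0 -4 0 0 0" --pt "0 0 0 -7 0 0 0" --pt "0 0 0 -8.1 0 0 -0.1" --pt "0 -1.5 1.4 -8.1 0 0 -0.25" --pt "0 -3 2.8 -8.1 0 0 -0.42" --pt "0 -4.5 4.2 -8.1 0 0 -0.58" --pt "0 -6 5.6 -8.1 0 0 -0.74"

```text
clock: 9.5
tool_pos: [0.4658, -0.1132, 0.1908]
orientation: [-180.0, -0.0, -49.3]
force: [0.5, 0.5, 0.2]
opening: 0.0006
```

Run:
```python
from h import *
print(rel([.520-.0559*.9994+.0021,-.1755+.06+.002,.1903],[180,0,-92+42.4],[.453,-.098,.19],[180,0,-7]))
```

```text
(array([-2.04,  0.  ,  0.03]), array([-0.    ,  0.    , -0.7435]))
```

Call:
move_arm --pt "1.5 -0.4 0 0 0 0 -0.14" --pt "1.5 -0.8 0 0 0 0 -0.28" --pt "1.5 -1.2 0 0 0 0 -0.42" --pt "1.5 -1.6 0 0 0 0 -0.56" --pt "1.5 -2 0 0 0 0 -0.7" --pt "1.5 -2 0 0 0 0 -0.744" --pt "1.5 -2 0 0 0 0 -0.744" --pt "1.5 -2 0 0 0 0 -0.744"

```text
clock: 10.5
tool_pos: [0.4532, -0.0985, 0.1906]
orientation: [-180.0, -0.0, -7.0]
force: [-0.2, 0.3, 0.2]
opening: 0.0144
```

Run:
```python
from h import *
for n in ('side','wrist','top'): s=snap(n,n+'5')
o=sensors.get_obs(); print(o['tool_pos'],o['orientation'],o['force'],o['joint_pos'],o['opening'])
s=loadp('side5');cv2.imwrite('pics/side5z.png',cv2.resize(cv2.cvtColor(s['frame'][180:330,265:425],cv2.COLOR_RGB2BGR),None,fx=4,fy=4,interpolation=cv2.INTER_CUBIC))
```

```text
[ 0.45312632 -0.09853503  0.19042395] [-1.79998509e+02 -3.48100840e-03 -7.00157449e+00] [ 0.64689189 -0.56113891  0.13068306] [ 1.21635675e+01  4.98362677e-01 -2.54305060e+01 -2.95789937e-04
 -6.40673536e+01  7.08349874e+01] 0.015156561907088296
```

View pics/side5z.png

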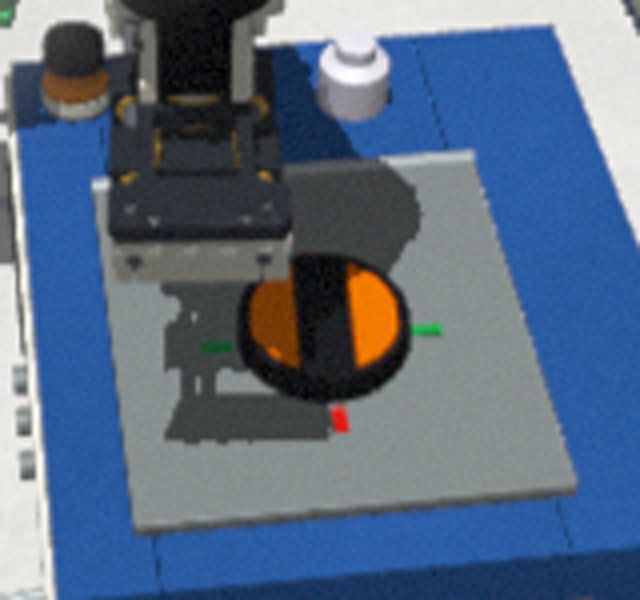

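View pics/wrist5.png

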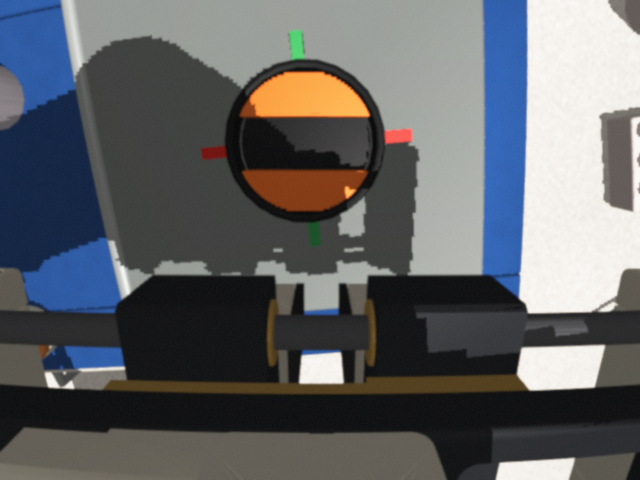

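View pics/top5.png

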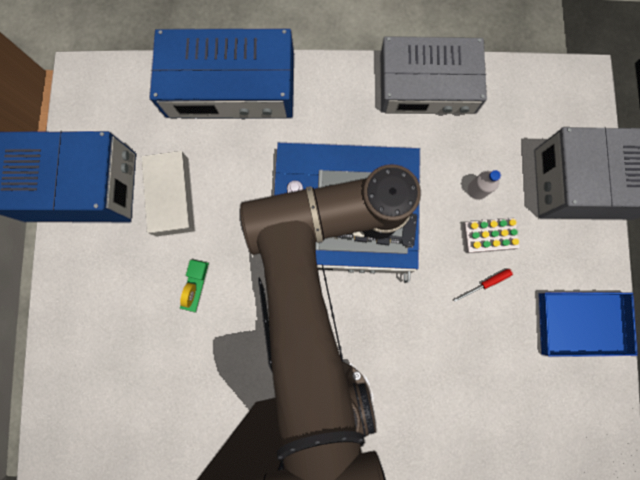

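The wrist view shows the fastener's collar centred at about (305,141). The slot is level in the picture, so tool yaw −7° matches it. The side view shows the lid flat and the cans in place. Next I'll measure the axis.

Run:
```python
from h import *
w=loadp('wrist5'); f=w['frame']; hsv=cv2.cvtColor(f,cv2.COLOR_RGB2HSV)
m=cv2.inRange(hsv,(5,140,60),(22,255,255)); m[260:]=0
n,l,st,c=cv2.connectedComponentsWithStats(m)
big=np.isin(l,[i for i in range(1,n) if st[i,4]>80]).astype(np.uint8)
pts=cv2.findNonZero(big); (cx,cy),r=cv2.minEnclosingCircle(pts); print(cx,cy,r)
o=sensors.get_obs()
C=onz(w,(cx,cy),.160); print('axis disc top',C, 'diam',np.linalg.norm(onz(w,(cx+r,cy),.16)-onz(w,(cx-r,cy),.16)))
# slot edges
for row in ((245,117),(368,117),(245,169),(368,169)): print(onz(w,row,.16))
def angle(a,b): d=onz(w,b,.16)-onz(w,a,.16); return np.degrees(np.arctan2(d[1],d[0]))
print(angle((245,117),(368,117)),angle((245,169),(368,169)))
for nm,lo,hi in (('red',(0,150,80),(4,255,255)),('red2',(174,150,80),(180,255,255)),('green',(45,100,40),(80,255,255))):
    m=cv2.inRange(hsv,lo,hi); m[260:]=0; n,l,st,c=cv2.connectedComponentsWithStats(m)
    for i in range(1,n):
        if st[i,4]>30: print(nm,c[i],st[i,4],onz(w,c[i],.14))
s=loadp('side5'); hsv=cv2.cvtColor(s['frame'],cv2.COLOR_RGB2HSV);m=cv2.inRange(hsv,(8,170,90),(18,255,255));m[:230]=0;m[300:]=0
n,l,st,c=cv2.connectedComponentsWithStats(m); print([(st[i],c[i]) for i in range(1,n) if st[i,4]>40])
print('side proj',(proj(s,C)-[265,180])*4)
```

```text
305.2989501953125 140.0153045654297 72.60868072509766
axis disc top [ 0.52505856 -0.09824435  0.16      ] diam 0.07984429029164235
[ 0.54135803 -0.0673412   0.16      ]
[ 0.53303565 -0.13356634  0.16      ]
[ 0.51371676 -0.06270859  0.16      ]
[ 0.50521488 -0.13087883  0.16      ]
-97.16270062661651 -97.10895559085658
red [397.57142857 136.12956811] 301 [ 0.5209351  -0.15262177  0.14      ]
red [213.35580524 152.31460674] 267 [ 0.52529082 -0.04111182  0.14      ]
green [296.38736264  45.00274725] 364 [ 0.57882439 -0.09935322  0.14      ]
green [314.07003891 233.28015564] 257 [ 0.46766507 -0.0953759   0.14      ]
[(array([352, 246,  13,  26, 248], dtype=int32), array([357.38306452, 258.58467742])), (array([328, 249,  12,  22, 189], dtype=int32), array([333.48148148, 259.78835979]))]
side proj [[325.66798    310.93194844]]
```

Call:
move_arm --pt "1.5 1.5 -0.2 0 0 0 0" --pt "1.5 3.5 -0.5 0 0 0 0" --pt "1.5 5.5 -0.75 0 0 0 0" --pt "1.5 6.95 -0.93 0 0 0 0" --pt "1.5 6.95 -0.93 1.5 0 0 0" --pt "1.5 6.95 -0.93 3 0 0 0" --pt "1.5 6.95 -0.93 4.4 0 0 0" --pt "1.5 6.95 -0.93 4.4 0 0 0"

```text
clock: 11.65
tool_pos: [0.5219, -0.0978, 0.1449]
orientation: [180.0, 0.1, -7.0]
force: [0.2, 0.7, -0.1]
opening: 0.0153
```

Run:
```python
from h import *
for n in ('side','wrist'): s=snap(n,n+'6')
o=sensors.get_obs(); print(o['tool_pos'],o['orientation'],o['force'],o['opening'])
s=loadp('side6');cv2.imwrite('pics/side6z.png',cv2.resize(cv2.cvtColor(s['frame'][200:300,290:410],cv2.COLOR_RGB2BGR),None,fx=6,fy=6,interpolation=cv2.INTER_CUBIC))
```

```text
[ 0.52317381 -0.09778012  0.14655855] [ 1.79987798e+02 -1.04834531e-02 -6.95290551e+00] [ 0.07575873  0.27504957 -0.38251069] 0.014862795190824955
```

View pics/side6z.png

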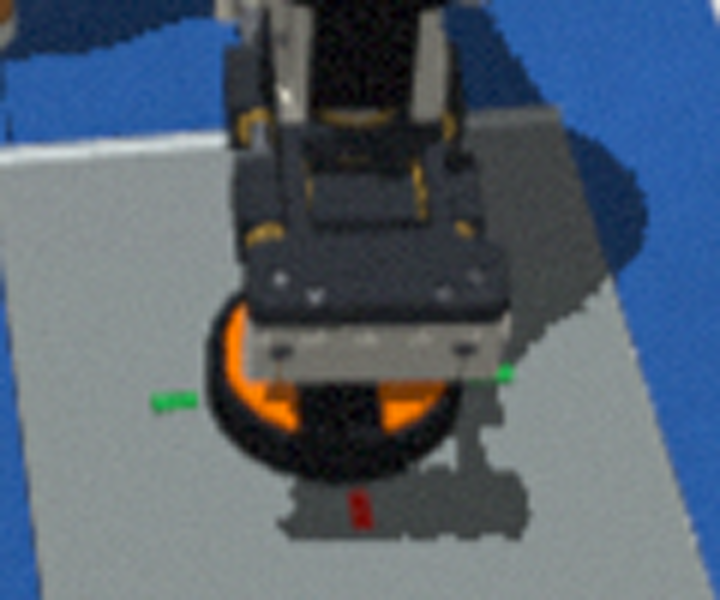

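View pics/wrist6.png

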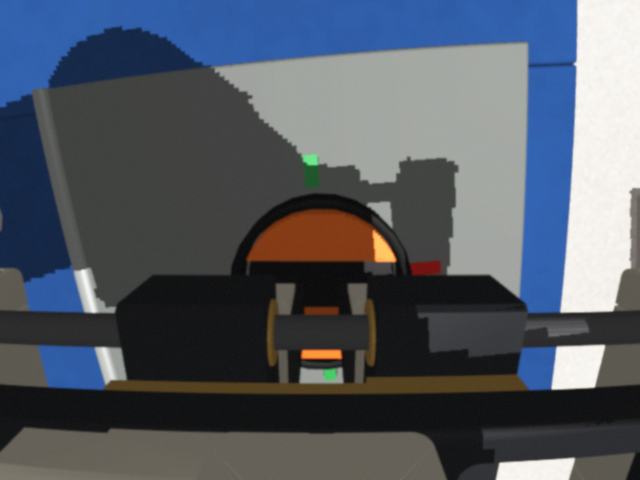

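Run:
```python
from h import *
w=loadp('wrist6')
a=onz(w,(320,262),.16);b=onz(w,(320,307),.16);print(a,b,a-b,(a+b)/2)
for z in (.170,.175,.18): print('tip front edge',z,onz(w,(320,284),z))
o=sensors.get_obs();p=o['tool_pos'];y=Ro.from_euler('z',-7,degrees=True)
print(proj(w,[p+[0,0,.0287]+y.apply([dx,dy,0]) for dx in(-.0095,.0095) for dy in (-.0075,.0075,.0285)]).round(1).tolist())
f=cv2.cvtColor(w['frame'][250:400,230:410],cv2.COLOR_RGB2BGR);cv2.imwrite('pics/wrist6z.png',cv2.resize(np.clip(f.astype(float)*2,0,255).astype(np.uint8),None,fx=4,fy=4,interpolation=cv2.INTER_CUBIC))
```

```text
[ 0.53813441 -0.09880125  0.16      ] [ 0.51532228 -0.09599117  0.16      ] [ 0.02281213 -0.00281009  0.        ] [ 0.52672834 -0.09739621  0.16      ]
tip front edge 0.17 [ 0.53099406 -0.09795156  0.17      ]
tip front edge 0.175 [ 0.53289864 -0.09820106  0.175     ]
tip front edge 0.18 [ 0.53480322 -0.09845055  0.18      ]
[[338.4, 324.2], [305.0, 324.2], [258.5, 324.0], [339.0, 284.7], [304.5, 284.6], [256.5, 284.5]]
```

View pics/wrist6z.png

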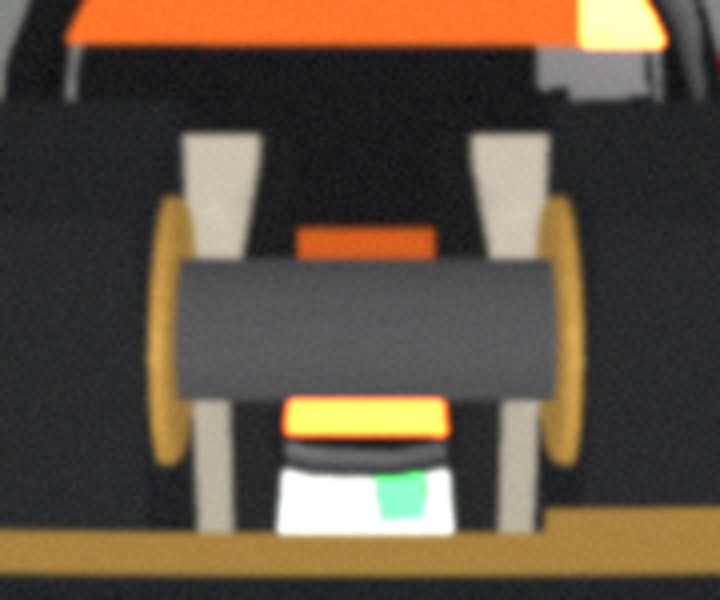

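Tips straddle the axis: front tip edge at row 284, slot front rim at row 261, slot rear floor line at row 307. That leaves about 5 mm of clearance on each side, so I'll insert.

Call:
move_arm --pt "1.5 0 0 0.4 0 0 0" --pt "1.5 0 0 0.8 0 0 0" --pt "1.5 0 0 1.2 0 0 0" --pt "1.5 0 0 1.6 0 0 0" --pt "1.5 0 0 1.9 0 0 0" --pt "1.5 0 0 2.2 0 0 0" --pt "1.5 0 0 2.4 0 0 0" --pt "1.5 0 0 2.4 0 0 0"

```text
clock: 12.75
tool_pos: [0.5231, -0.0978, 0.1222]
orientation: [180.0, 0.0, -7.0]
force: [-0.2, -0.4, -0.5]
opening: 0.0151
```

Call:
move_arm --pt "1.5 0 0 0 0 0 0.1" --pt "1.5 0 0 0 0 0 0.22" --pt "1.5 0 0 0 0 0 0.34" --pt "1.5 0 0 0 0 0 0.46" --pt "1.5 0 0 0 0 0 0.58" --pt "1.5 0 0 0 0 0 0.7" --pt "1.5 0 0 0 0 0 0.8" --pt "1.5 0 0 0 0 0 0.8"

```text
clock: 13.75
tool_pos: [0.5231, -0.0976, 0.1224]
orientation: [180.0, 0.0, -52.8]
force: [-1.8, -0.3, 0.7]
opening: 0.0146
```

Run:
```python
from h import *
for n in ('side','wrist'): s=snap(n,n+'7')
o=sensors.get_obs(); print(o['tool_pos'],o['orientation'],o['force'],o['moment'],o['opening'])
s=loadp('side7');a=cv2.resize(cv2.cvtColor(s['frame'][200:300,290:410],cv2.COLOR_RGB2BGR),None,fx=4,fy=4,interpolation=cv2.INTER_CUBIC)
cv2.imwrite('pics/side7z.png',a)
```

```text
[ 0.52305476 -0.09768259  0.1223852 ] [ 1.79994376e+02  9.42864612e-03 -5.26723144e+01] [-1.36168641  0.163558    1.43415924] [0.35178811 0.31932722 0.08135423] 0.015046207742491052
```

View pics/side7z.png

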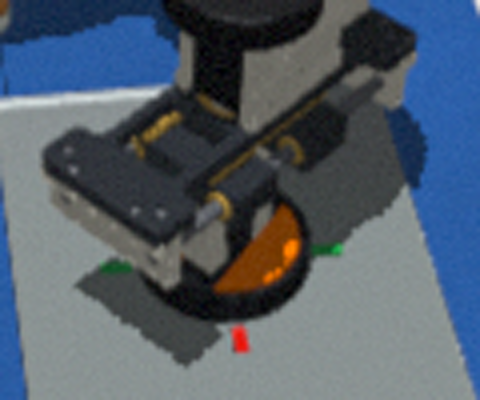

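View pics/wrist7.png

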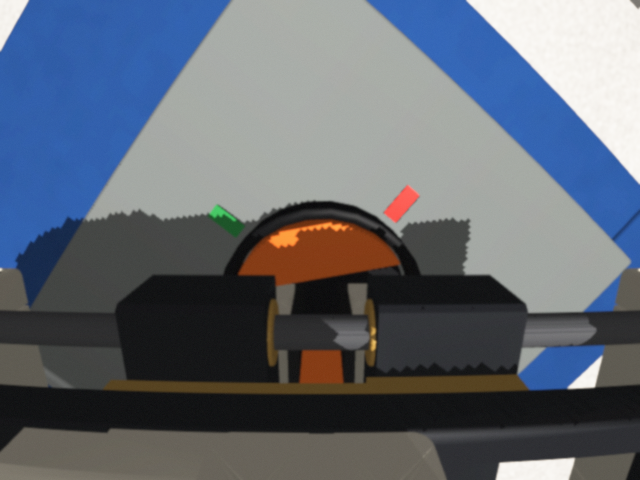

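The fastener follows the fingers with about 8° of lag. The slot edge is tilted in the wrist view, and the orange sectors in the side view have turned. Continuing.

Call:
move_arm --pt "1.5 0 0 0 0 0 0.12" --pt "1.5 0 0 0 0 0 0.24" --pt "1.5 0 0 0 0 0 0.36" --pt "1.5 0 0 0 0 0 0.48" --pt "1.5 0 0 0 0 0 0.6" --pt "1.5 0 0 0 0 0 0.7" --pt "1.5 0 0 0 0 0 0.78" --pt "1.5 0 0 0 0 0 0.78"

```text
clock: 14.85
tool_pos: [0.5232, -0.0977, 0.1224]
orientation: [-180.0, -0.0, -97.4]
force: [-1.1, 0.1, -0.2]
opening: 0.0146
```

Call:
move_arm --pt "1.5 0 0 0 0 0 0.02" --pt "1.5 0 0 0 0 0 0.04" --pt "1.5 0 0 0 0 0 0.05" --pt "1.5 0 0 0 0 0 0.06" --pt "1.5 0 0 0 0 0 0.07" --pt "1.5 0 0 0 0 0 0.08" --pt "1.5 0 0 0 0 0 0.08" --pt "1.5 0 0 0 0 0 0.08"

```text
clock: 15.85
tool_pos: [0.5232, -0.0977, 0.1224]
orientation: [180.0, -0.0, -102.1]
force: [-1.3, 0.2, 1.9]
opening: 0.0153
```

Run:
```python
from h import *
for n in ('side','wrist'): s=snap(n,n+'8')
o=sensors.get_obs(); print(o['tool_pos'],o['orientation'],o['force'],o['moment'],o['opening'])
s=loadp('side8');a=cv2.resize(cv2.cvtColor(s['frame'][200:300,290:410],cv2.COLOR_RGB2BGR),None,fx=4,fy=4,interpolation=cv2.INTER_CUBIC)
cv2.imwrite('pics/side8z.png',a)
```

```text
[ 0.52315789 -0.09773329  0.12234393] [ 1.79994730e+02 -3.60314589e-03 -1.02073560e+02] [-1.59306337 -0.59410962  0.71145286] [0.19586871 0.46199977 0.12082352] 0.014743625078454597
```

View pics/side8z.png

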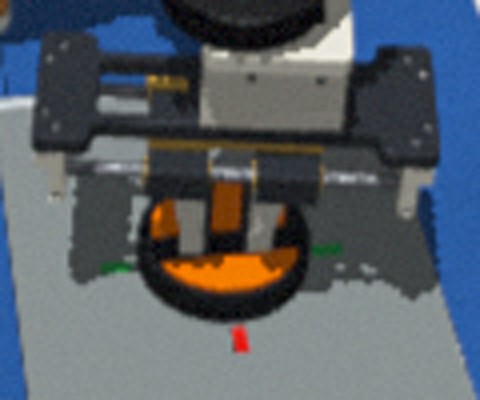

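View pics/wrist8.png

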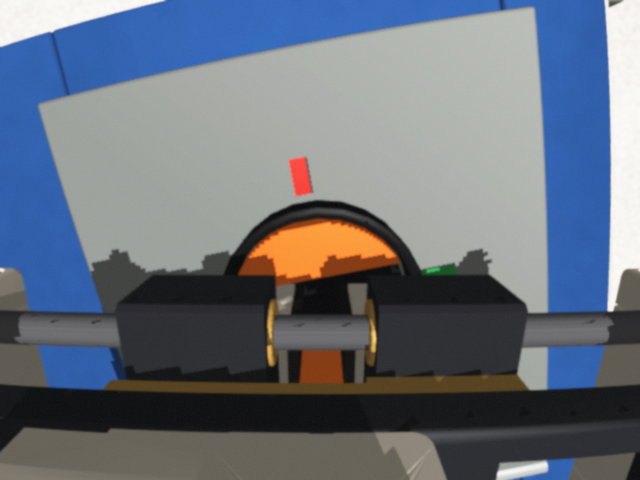

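The slot is now nearly along the green marks. The moment is still only the 0.12 N m friction, so I'll go on until it rises.

Call:
move_arm --pt "1.5 0 0 0 0 0 0.01" --pt "1.5 0 0 0 0 0 0.02" --pt "1.5 0 0 0 0 0 0.03" --pt "1.5 0 0 0 0 0 0.04" --pt "1.5 0 0 0 0 0 0.05" --pt "1.5 0 0 0 0 0 0.06" --pt "1.5 0 0 0 0 0 0.06" --pt "1.5 0 0 0 0 0 0.06"

```text
clock: 16.95
tool_pos: [0.5232, -0.0977, 0.1224]
orientation: [-180.0, -0.0, -105.5]
force: [-2.1, -0.7, 1.7]
opening: 0.0152
```

Run:
```python
from h import *
o=sensors.get_obs(); print(o['tool_pos'],o['orientation'],o['force'],o['moment'],o['tau'][5])
```

```text
[ 0.52323313 -0.0977496   0.12240176] [-1.79996791e+02 -4.71759884e-03 -1.05500242e+02] [-2.07833842 -0.68737564  1.69570304] [0.04343923 0.56928628 0.7308679 ] -0.7016043551266193
```

The moment rose to 0.73 N m, so the fastener is at its stop. I'll back off within the slack to unload, then lift straight out.

Call:
move_arm --pt "1.5 0 0 0 0 0 -0.06" --pt "1.5 0 0 0 0 0 -0.12" --pt "1.5 0 0 0 0 0 -0.17" --pt "1.5 0 0 0 0 0 -0.17" --pt "1.5 0 0 -0.5 0 0 -0.17" --pt "1.5 0 0 -1.5 0 0 -0.17" --pt "1.5 0 0 -3 0 0 -0.17" --pt "1.5 0 0 -5.5 0 0 -0.17"

```text
clock: 17.95
tool_pos: [0.5229, -0.0977, 0.1784]
orientation: [180.0, -0.0, -95.8]
force: [0.3, 0.4, -0.6]
opening: 0.0148
```

Run:
```python
from h import *
o=sensors.get_obs(); print(o['tool_pos'],o['orientation'],o['force'],o['moment'])
print(rel(o['tool_pos'],o['orientation'],[.40,.10,.28],[180,0,-95.8]),rel(o['tool_pos'],o['orientation'],[.40,.25,.28],[180,0,-95.8]))
```

```text
[ 0.52294903 -0.09774172  0.17836938] [ 1.79968913e+02 -6.47384997e-03 -9.57925744e+01] [ 0.32806285  0.35354812 -0.64215375] [ 0.07102842 -0.10475596 -0.00948006]
(array([-18.43,  14.23, -10.16]), array([ 0.0005, -0.0001,  0.0001])) (array([-33.35,  15.75, -10.16]), array([ 0.0005, -0.0001,  0.0001]))
```

Call:
move_arm --pt "1.5 0 0 -4 0 0 0" --pt "1.5 0 0 -9 0 0 0" --pt "1.5 -2 1 -13 0 0 0" --pt "1.5 -6 3 -13 0 0 0" --pt "1.5 -11 5.5 -13 0 0 0" --pt "1.5 -16 8 -13 0 0 0" --pt "1.5 -21 10.5 -13 0 0 0" --pt "1.5 -26 12.5 -13 0 0 0"

```text
clock: 18.95
tool_pos: [0.424, 0.175, 0.3091]
orientation: [-179.9, 0.1, -95.8]
force: [1.4, 0.4, -0.4]
opening: 0.0149
```

Call:
move_arm --pt "1.5 -5 0 0 0 0 0" --pt "1.5 -10 0 0 0 0 0" --pt "1.5 -15 0 0 0 0 0" --pt "1.5 -19 0 0 0 0 0" --pt "1.5 -22 0 0 0 0 0" --pt "1.5 -22 0 0 0 0 0" --pt "1.5 -22 0 0 0 0 0" --pt "1.5 -22 0 0 0 0 0"

```text
clock: 19.95
tool_pos: [0.4472, 0.3917, 0.3082]
orientation: [-180.0, 0.1, -95.8]
force: [0.5, -0.8, 0.9]
opening: 0.015
```

Run:
```python
from h import *
for n in ('side','top'): s=snap(n,n+'9')
o=sensors.get_obs(); print(o['tool_pos'],o['force'])
s=loadp('side9');a=cv2.resize(cv2.cvtColor(s['frame'][170:350,250:460],cv2.COLOR_RGB2BGR),None,fx=3.3,fy=3.3,interpolation=cv2.INTER_CUBIC)
cv2.imwrite('pics/side9z.png',a)
P=[[-130,-168,140],[90,-168,140],[-130,-168,130],[90,-168,130]];print((proj(s,case2w(P))-[250,170])*3.3)
s=loadp('top9');hsv=cv2.cvtColor(s['frame'],cv2.COLOR_RGB2HSV);m=cv2.inRange(hsv,(5,140,60),(22,255,255));m[:160]=0;m[250:]=0;m[:,:320]=0;m[:,410:]=0
n,l,st,c=cv2.connectedComponentsWithStats(m);k=[c[i] for i in range(1,n) if st[i,4]>60];print(k)
A,B=[onz(s,x,.16) for x in k[:2]];d=B-A;print('sector line angle',np.degrees(np.arctan2(d[1],d[0])),(A+B)/2)
```

```text
[0.44721344 0.39173279 0.30805934] [-0.9314549   0.16618257 -0.9958114 ]
[[157.58066827 465.85191575]
 [526.07359226 431.85071998]
 [157.84804889 476.25336023]
 [523.73247041 442.28596654]]
[array([358.79910714, 209.57589286]), array([377.02212389, 209.91150442])]
sector line angle -90.65476934533184 [ 0.52306593 -0.09646444  0.16      ]
```

View pics/side9z.png

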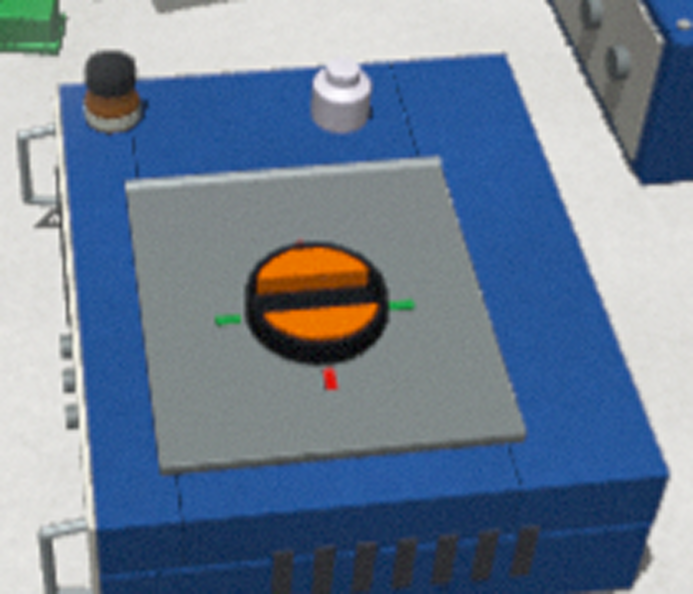

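View pics/top9.png

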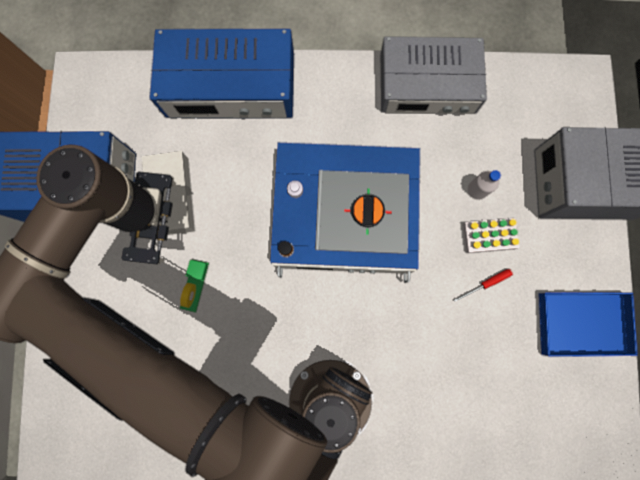

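The views agree: the lid lies flat with its free edge on the predicted shut line. The slot lies along the green marks in both views, within about 2° of locked. The cans and bench items haven't moved, and the arm is clear. Handing in.

Run:
```python
from plant import job
print(job.close_job())
```

```text
the job is handed in; nothing more can be done
None
```

The lid is shut and the fastener is locked, and I handed the job in with the arm clear at about 20 s.

- **Lid:** I pressed it down with the closed fingertips until it stopped firmly at 15 N. In the last side picture its free edge lies on the predicted shut line.
- **Fastener:** I set both fingertips, opened 15 mm, in the slot rather than a single one. I turned it clockwise until the moment rose from 0.12 to 0.73 N m at the stop. I then backed off within the slack and lifted straight out. The slot now lies along the green marks, about 88–90° by the top view, where locked counts from 80°.
- **Everything else:** The cans and the bench items look unmoved in the last pictures.

**Disagreement found:** the finger ends sit about 26–29 mm short of the reported TCP. The side view, the wrist view and the lid contact height all showed this. Because of it, my first press stopped with the lid still about 0.12 rad open. I corrected all later heights for it. No other checks failed.

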